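# Pivot the light bar past the post into its charging bay

### The job

Push the aluminium light bar past the red-topped post and into its charging bay, orange end first, until that end is fully home against the back of the bay. It lies crosswise in front of the post, so pivot it round by pushing one end and then the other with your fingertips. It stays on the bench all the way: do not pinch or lift it, and leave the other things on the bench where they are.

Things in the scene. Friction and masses are not known exactly. Their poses are not given: they have to be found in the camera images.
- bar: Loose aluminium light bar, 180 long, 30 wide, 24 mm high, 0.1 to 0.2 kg, lying flat: silver sides 21 mm high, white lens strip on top, orange cap on the contact end, black cap on the other. Slides on the bench with under 3 N. Origin: middle of its underside. x runs along it to the orange end, z up.
- bar_mid (a point): Centre of the light bar, 12 mm above its underside. At the start the bar lies outside the bay, roughly square to it, with the post between it and the bay and its orange end nearer the robot; to go in, the orange end swings about 90 degrees, passing the post on the robot's side.
- bar_contact_end (a point): Middle of the orange end face of the light bar, 90 mm along +x from its middle, 12 mm above its underside.
- bar_plain_end (a point): Middle of the black end face of the light bar, 90 mm along -x from its middle, 12 mm above its underside.
- dock: Charging dock, black with a grey back block, fixed, open on top: a channel (the bay) 42 mm wide, 130 deep, walls 8 thick and 28 high, the bench its floor. Back block 36 high, to x = 175 mm. At the mouth two cheeks flare to 88 mm wide at x = -31 mm. Origin: on the bench, mid-mouth where the straight channel begins. x level into the bay (robot's left), y across it (towards the robot), z up.
- bay_end (a point): Middle of the back of the bay, 130 mm along the dock's x from its origin, 12 mm above the bench; axes as the dock's. When the bar is home its orange end face touches here, and its last 50 mm stick out of the straight channel.
- post: Steel post with a black rubber band and a red cap, 20 mm in diameter and 40 mm high, fixed to the bench about 95 mm in front of the mouth and about 53 mm to the far side of the bay's middle line. It may be touched. Origin: centre of its foot.
- wick: Bystander: flat blue wheel-shaped roll of desoldering braid, 42 mm across, 10 mm high. Loose. Origin: centre of its underside.
- pot: Bystander: small open steel pot, 35 mm across, 22 mm high. Loose. Origin: centre of its underside.
- tape: Bystander: roll of amber tape lying flat, 68 mm across, 12 mm high. Loose. Origin: centre of its underside.
- can: Bystander: blue plastic can with a flip top, 59 mm across, 82 mm high. Loose. Origin: centre of its underside.
- handset: Bystander: black smartphone lying flat on the blue mat (5 mm thick), 84 x 170 x 9 mm. Loose. Origin: centre of its underside.
- tin: Bystander: round open flux tin, white rim over a blue band, 56 mm across, 14 mm high. Loose. Origin: centre of its underside.

How it is judged (in metres and radians):
At the end, for the whole second after the job is handed in: The light bar lies flat and at rest on the bench inside the bay: its orange end is within 8 mm of the back of the bay (and within 14 mm of the middle of it), and it is in line with the bay to within 0.12 rad (x of bar_contact_end in the frame of dock above 0.122 m and horizontal distance between bar_contact_end and bay_end below 0.014 m and angle between the x axis of bar and the x axis of dock, either way round below 0.12 rad and angle between bar's own z axis and vertical below 0.06 rad and height (world z) of bar_mid below 0.016 m and linear speed of bar below 0.01 m/s); the robot touches nothing.
It fails at once if the light bar is lifted (its middle rises more than 10 mm) or tipped by more than 0.25 rad (height (world z) of bar_mid above 0.022 m or angle between bar's own z axis and vertical above 0.25 rad).
It fails at once if the light bar is pinched (the fingers press on both of its long sides at once, over 1.5 N each) (contact force between the fingers and bar_c0 above 1.5 N and contact force between the fingers and bar_c1 above 1.5 N).
It fails at once if a bystander is moved more than 20 mm (distance of any of wick, pot, tape, can, handset, tin from where it was at the start of the episode above 0.02 m).
It also fails if it takes over 72 s, if anything falls off the work surface, if the arm or the gripper's body presses on something with over 40 N, if the wrist force passes 120 N, or if a joint passes its speed limit or range.

### The arm

A 6-joint arm with a two-finger parallel gripper is mounted at the origin on a cart in front of the work surface, level with it; the furniture and walls round the work are solid. World frame = base frame: x ahead of the robot, y to its left, z up, the work surface at z = 0. Lengths are in mm, angles in rad, forces in N, time in s.
With the tool pointing down it reaches from about 350 to 975 mm from the base axis. Payload 7.1 kg.
Tool frame: the origin (TCP) lies midway between the tips of the shut fingers; the grasp point (between the pads) lies 19 mm behind it; z points along the fingers, y is the line along which they close (so a half turn about z gives the same grasp; the last joint's range is limited). The gripper opens to 88 mm and grips with 3 to 60 N. Pads are 20 mm wide; open, the fingers measure 115 mm over their backs; the gripper's body (75 mm by 178 mm) begins 61 mm behind the grasp point.
Start: joints at [1.177, 0.423, 1.63, -0, 1.089, -0.019], TCP at [228.772, 581.608, 222.675] pointing down, gripper open.
Joint ranges: [-3, 3], [-0.9, 2.11], [0.09, 2.58], [-1.31, 4.45], [0.11, 2.69], [-2.54, 2.54]. Speed limits (rad/s): [2.39, 2.39, 3.01, 3.14, 3.14, 3.14].

### API

Orientations are given as a rotation vector (axis times angle).
In Python, from workcell import ctrl gives the robot as it stands. The module is installed in compiled form; this text tells all that it offers.
- The arm moves only by the tool servo_tool, never from a script. Its argument "increments" is a list of rows, each a list of 7 numbers: the shift along the world's x, y, z in cm, then the turn, a rotation vector about the world's x, y, z in degrees, then the opening, from -1 (shut) to 1 (fully open). A call has 1 to 20 rows; each row is the pose to reach, as a shift and turn from the pose commanded when the call began; what a row does not reach only later rows make up. A row lasts 1/12 s, in which the tool goes at most 41.7 mm and 7.16 degrees, less where a joint would pass 70% of its speed; a pose out of reach is approached as far as the arm can. A call with a gripper value outside its range is refused whole. The fingers move at their own pace and stop on an object; the grip force is fixed at half the most. Time passes only in rows, so rows that repeat a pose let the fingers close. It gives the time, the measured TCP pose, the force, the opening and the grip force at its end, in the units of the state.
- ctrl.get_obs(): the state, without advancing time (a new reading comes with each control period).
- ctrl.get_image(name): name is "scene" or "top" or "wrist"; returns a dict with "image" (400x640x3 uint8, red, green, blue), "fx", "fy", "cx", "cy" (pixels), "extrinsics" (4x4, takes a point from camera to world coordinates); the wrist camera has in their place "tool_from_camera" (4x4, takes a point from camera to tool coordinates, whose origin is the TCP and whose axes are the flange's). Camera axes: x right, y up, looking along -z (the intrinsics and any distortion apply to the point x, -y, -z); pixel columns grow to the right and rows downward; lengths in mm; the calibration is good to about 2 mm. A picture is of the moment at which its call begins: read the wrist's pose just before it. There is no depth.
- ctrl.close_job(): hands the job in; it is judged then, once.
The state is a dict: "t": time; "qpos": joint angles; "qvel": joint speeds; "joint_torque": joint torques, N m; "ee_pos": TCP position; "orientation": TCP orientation; "ft_force": force on the tool from outside, world axes, zero at the start; "moment": the same for the moment, N m; "width": finger opening in mm; "grasp_force": force on a finger pad.
Only numpy, scipy, OpenCV 4.12 (cv2) and the standard library are available. Lean on these libraries where they do the work, as an engineer would, in place of code of your own. Each camera call takes 0.05 s, during which the arm holds its last target. There are 200 camera calls.

## Working session

There is one attempt and no reset: what is moved stays moved. The work goes in short steps, Python scripts to look and compute and a tool call to move; the robot and the scene stay as the last step left them, time stands still between calls to the robot, and variables do not carry over. Pictures are saved under pics/ and viewed, at most 10 in all, crops included, and the job is handed in when it is done.

Besides the shell and the picture viewer there is one more tool, called after ">>>" as name(argument=value, ...) on one line, values as JSON. servo_tool: Moves the arm, as the interface text tells. Its arguments: {"type":"object","properties":{"increments":{"type":"array","items":{"type":"array","items":{"type":"number"}}}},"required":["increments"]}

```bash
mkdir -p pics; cat > h.py <<'E'
import numpy as np, cv2
from workcell import ctrl
def shot(n,name):
    d=ctrl.get_image(n); cv2.imwrite(f'pics/{name}.png',d['image'][:,:,::-1]); return d
def ray(d,u,v,z):
    E=np.array(d['extrinsics']); r=E[:3,:3]@np.array([(u-d['cx'])/d['fx'],-(v-d['cy'])/d['fy'],-1.]); o=E[:3,3]
    return o+r*(z-o[2])/r[2]
E
python3 - <<'E'
from h import *
import pickle
o=ctrl.get_obs();print({k:np.round(o[k],3) for k in('t','ee_pos','orientation','ft_force','width')})
for n in('top','scene'):
    d=shot(n,n+'0');pickle.dump(d,open(n+'0.pkl','wb'));print([k for k in d if k!='image'],d['fx'],np.round(d['extrinsics'],2).tolist())
E
```

```text
{'t': np.float64(0.0), 'ee_pos': array([228.59 , 581.112, 221.944]), 'orientation': array([-5.850e-01, -3.086e+00,  2.000e-03]), 'ft_force': array([-0.11 ,  0.018, -1.274]), 'width': np.float64(88.175)}
['fx', 'fy', 'cx', 'cy', 'extrinsics'] 513.2512135563192 [[0.0, 0.99, -0.14, 318.8], [-1.0, 0.0, -0.0, -49.07], [-0.0, 0.14, 0.99, 1578.79], [0.0, 0.0, 0.0, 1.0]]
['fx', 'fy', 'cx', 'cy', 'extrinsics'] 386.12818761846717 [[-0.43, 0.5, -0.75, -212.3], [-0.9, -0.24, 0.36, 328.93], [-0.0, 0.83, 0.55, 639.04], [0.0, 0.0, 0.0, 1.0]]
```

View pics/top0.png

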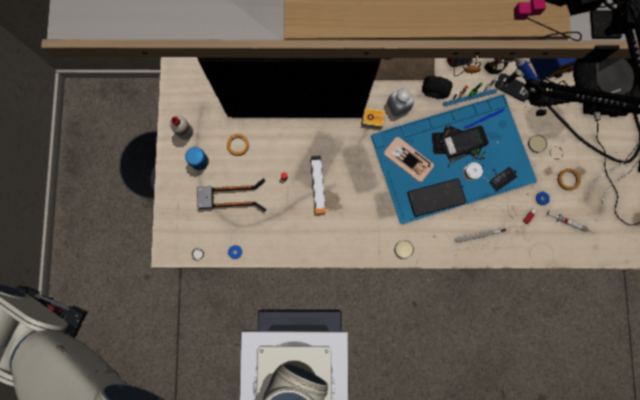

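View pics/scene0.png

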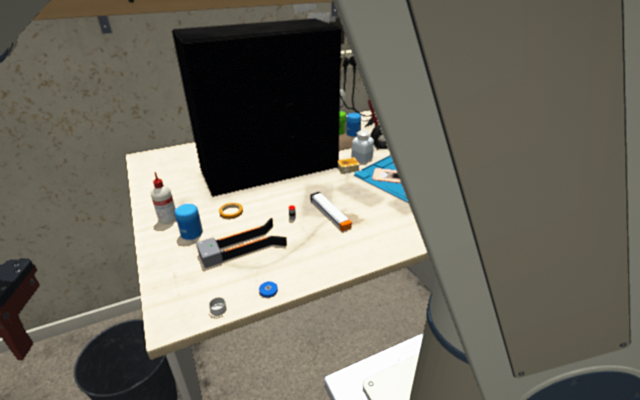

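The top view shows the bar at (318,185) with its orange end at (319,210). The post is at (284,176), and the dock spans (197–265, 185–210) with its mouth to the right. The wick is at (235,252), the pot at (197,254), the handset at (437,197) and the tin at (404,249). Next I'll measure these.

```bash
python3 - <<'E'
from h import *
import pickle
d=pickle.load(open('top0.pkl','rb'));im=d['image'];hsv=cv2.cvtColor(im,cv2.COLOR_RGB2HSV)
def box(m,u0,v0,u1,v1,z,name):
    k=np.zeros(m.shape,np.uint8);k[v0:v1,u0:u1]=m[v0:v1,u0:u1]
    c=max(cv2.findContours(k,0,2)[0],key=cv2.contourArea);p=c[:,0].astype(float)
    w=np.array([ray(d,u,v,z)[:2] for u,v in p],np.float32);r=cv2.minAreaRect(w)
    print(name,'px',p.mean(0).round(1),len(p),'rect',np.round(r[0],1),np.round(r[1],1),round(r[2],1));return w
H,S,V=[hsv[...,i].astype(int) for i in range(3)]
org=((H<18)&(S>150)&(V>150))
box(org,308,200,332,220,12,'orange')
box((S<60)&(V>190),308,150,332,215,24,'white')
box(V<60,305,148,330,170,12,'blackcap')
box(((H<8)|(H>172))&(S>150)&(V>100),276,168,292,186,40,'redcap')
box((abs(H-108)<15)&(S>130),225,243,246,262,10,'wick')
box((V<70),195,170,270,190,28,'farwall')
box((V<70),195,196,270,215,28,'nearwall')
box((S<60)&(V>60)&(V<190),192,180,216,214,36,'back')
for uv in [(197,254),(404,249),(237,145),(197,158),(411,211)]: print(uv,ray(d,*uv,12)[:2].round())
x=im[130:270,180:430];cv2.imwrite('pics/crop.png',cv2.resize(x[:,:,::-1],(800,448),interpolation=2))
E
```

```text
orange px [320.2 210.3] 6 rect [511.7 -76.4] [ 9.3 24.6] 0.2
white px [319.2 184.2] 38 rect [591.7 -70.7] [147.6  21.7] 4.8
blackcap px [315.5 157.5] 4 rect [678.3 -62.3] [ 3.2 21.9] 0.2
redcap px [283.4 175.6] 12 rect [615.4  35.5] [15.6 15.3] 0.6
wick px [235.8 250.9] 16 rect [385.3 183.8] [33.6 33.5] 1.3
farwall px [252.2 185.7] 17 rect [579.6 160.3] [ 23.1 132. ] 13.8
nearwall px [237.  205.9] 42 rect [526.  193.3] [198.3  28.2] 89.2
back px [209.5 199.5] 24 rect [550.7 278.5] [103.5  70.3] 1.7
(197, 254) [377. 297.]
(404, 249) [ 395. -332.]
(237, 145) [718. 184.]
(197, 158) [676. 308.]
(411, 211) [ 511. -356.]
```

View pics/crop.png

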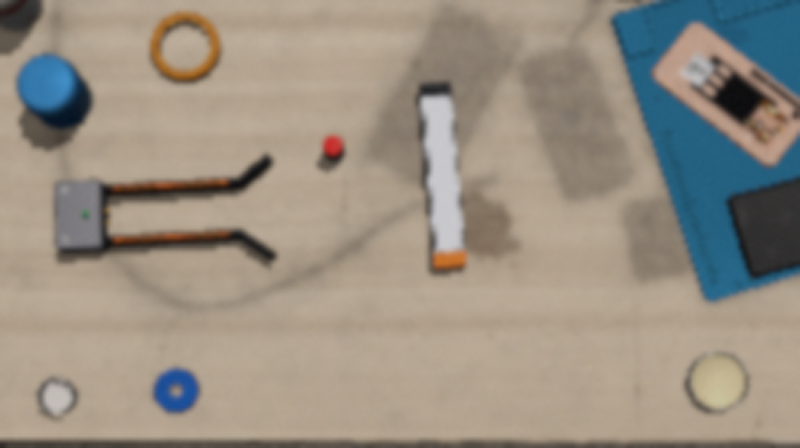

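The crop shows the dock's channel wall lines at rows 188→184 and 240→236, with the mouth at column 238 and the back block face at column 103. I'll turn those into points and start the approach with shut fingers.

```bash
python3 - <<'E'
from h import *
import pickle
d=pickle.load(open('top0.pkl','rb'))
for n,u,v,z in [('farL',110,188,28),('farR',238,184,28),('nearL',110,240,28),('nearR',236,236,28),('back',104,214,36),('cheekF',269,158,28),('cheekN',273,260,28),('barBF',419,85,22),('barBN',449,85,22),('barO1',432,269,12),('barO2',466,267,12)]:
    print(n,ray(d,180+u/3.2,130+v/3.2,z)[:2].round(1))
E
```

```text
farL [575.8 247.5]
farR [580.1 125. ]
nearL [525.6 246. ]
nearR [529.8 125.9]
back [549.4 250.9]
cheekF [605.4  95.7]
cheekN [506.9  90.3]
barBF [678.9 -48.1]
barBN [679.  -77.1]
barO1 [500.6 -61.1]
barO2 [502.6 -93.7]
```

>>> servo_tool(increments=[[1.3,-3.5,0,0,0,3,-1],[2.7,-7,-1,0,0,6,-1],[4,-10.5,-2,0,0,9,-1],[5.3,-14,-3,0,0,12,-1],[6.7,-17.5,-4,0,0,15,-1],[8,-21,-5,0,0,18,-1],[9.3,-24.5,-6,0,0,21.5,-1],[10.7,-28,-7,0,0,21.5,-1],[12,-31.5,-8,0,0,21.5,-1],[13.4,-35,-9,0,0,21.5,-1],[14.7,-38.5,-10,0,0,21.5,-1],[16.1,-42,-10,0,0,21.5,-1],[17.4,-45.5,-10,0,0,21.5,-1],[18.8,-49,-10,0,0,21.5,-1],[20.1,-52.5,-10,0,0,21.5,-1],[21.5,-56,-10,0,0,21.5,-1],[23,-59.5,-10,0,0,21.5,-1],[24.5,-63,-10,0,0,21.5,-1],[26,-66.5,-10,0,0,21.5,-1],[28.7,-70,-10,0,0,21.5,-1]])

```text
t: 1.77
ee_pos: [512.7, -118.3, 122.2]
orientation: [-0.001, -3.139, -0.001]
ft_force: [1.0, 0.9, 0.3]
width: 0.3
grasp_force: 0.0
```

Bay axis: mouth at about (555,125), back at about (551,254), tilt about 0.035 rad. The bar runs from (502,-77) at the orange end to (679,-62) at the black end. Next I lower beside the orange end and push it towards +y.

>>> servo_tool(increments=[[0.1,-0.5,-3.5,0,0,0,-1],[0.2,-0.5,-7,0,0,0,-1],[0.2,-0.5,-10,0,0,0,-1],[0.2,-0.5,-11.1,0,0,0,-1],[0.2,0,-11.1,0,0,0,-1],[0.2,0.6,-11.1,0,0,0,-1],[0.2,1.2,-11.1,0,0,0,-1],[0.2,1.8,-11.1,0,0,0,-1],[0.2,2.4,-11.1,0,0,0,-1],[0.2,3,-11.1,0,0,0,-1],[0.2,3.6,-11.1,0,0,0,-1],[0.2,4.2,-11.1,0,0,0,-1],[0.2,4.8,-11.1,0,0,0,-1],[0.2,5.4,-11.1,0,0,0,-1],[0.2,6,-11.1,0,0,0,-1],[0.2,6.6,-11.1,0,0,0,-1],[0.2,7.2,-11.1,0,0,0,-1],[0.2,7.6,-11.1,0,0,0,-1]])

```text
t: 3.27
ee_pos: [516.1, -39.6, 11.6]
orientation: [0.001, -3.141, -0.0]
ft_force: [-0.1, -0.9, 0.2]
width: 0.6
grasp_force: 0.2
```

```bash
cat >> h.py <<'E'
def blob(m,u0,v0,u1,v1):
    k=np.zeros(m.shape,np.uint8);k[v0:v1,u0:u1]=m[v0:v1,u0:u1]
    cs=cv2.findContours(k,0,2)[0]
    return max(cs,key=cv2.contourArea) if cs else None
def bar(d):
    hsv=cv2.cvtColor(d['image'],cv2.COLOR_RGB2HSV);H,S,V=[hsv[...,i].astype(int) for i in range(3)]
    c=blob((S<60)&(V>185),225,140,360,235); W=lambda p,z:np.array([ray(d,u,v,z)[:2] for u,v in p],np.float32)
    r=cv2.minAreaRect(W(c[:,0].astype(float),24)); b=cv2.boxPoints(r)
    print('white',np.round(r[0],1),np.round(r[1],1),'corners',b.round().tolist())
    o=blob((H<18)&(S>150)&(V>150),268,140,360,235)
    if o is not None: print('orange',W(o[:,0].astype(float),18).mean(0).round(1),len(o))
E
python3 - <<'E'
from h import *
d=shot('top','t1');bar(d);x=d['image'][130:270,180:430];cv2.imwrite('pics/c1.png',cv2.resize(x[:,:,::-1],(800,448),interpolation=2))
E
```

```text
white [572.9 -36. ] [93.3 30.5] corners [[552.0, -80.0], [582.0, -84.0], [594.0, 8.0], [564.0, 12.0]]
orange [621.9  40. ] 9
```

View pics/c1.png

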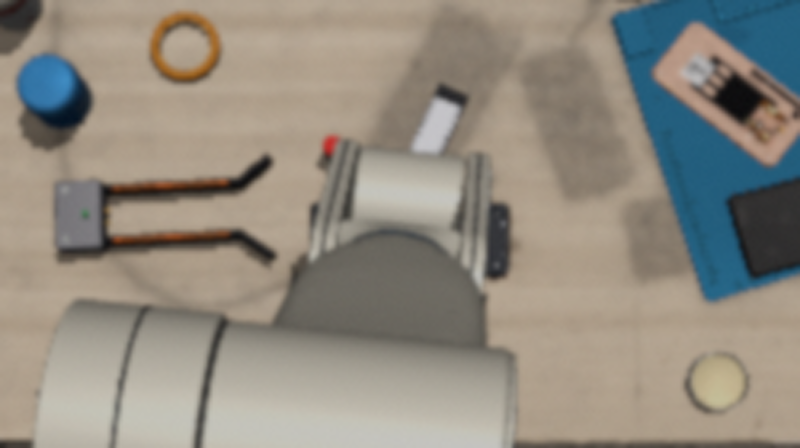

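The arm hides the orange end, but the black end at crop (453,95) shows the bar has turned about 28° around roughly the predicted centre. I'll continue the arc to about 53°, then back off and look.

>>> servo_tool(increments=[[0.2,0.6,0,0,0,0,-1],[0.4,1.2,0,0,0,0,-1],[0.6,1.8,0,0,0,0,-1],[0.8,2.4,0,0,0,0,-1],[1,2.9,0,0,0,0,-1],[1.3,3.4,0,0,0,0,-1],[1.6,3.9,0,0,0,0,-1],[1.9,4.4,0,0,0,0,-1],[2.2,4.8,0,0,0,0,-1],[2.5,5.2,0,0,0,0,-1],[2.5,5.2,0,0,0,0,-1],[0.5,3,0,0,0,0,-1],[-2,0,2,0,0,0,-1],[-5,-3,5,0,0,0,-1],[-9,-5,9,0,0,0,-1],[-12,-7,13,0,0,0,-1],[-12,-11,13,0,0,0,-1],[-12,-15,13,0,0,0,-1],[-12,-15,13,0,0,0,-1]])

```text
t: 4.9
ee_pos: [396.1, -193.5, 143.8]
orientation: [0.0, 3.138, -0.004]
ft_force: [0.6, 0.2, -0.1]
width: 0.9
grasp_force: 0.0
```

```bash
python3 - <<'E'
from h import *
d=shot('top','t2');bar(d);x=d['image'][130:270,180:430];cv2.imwrite('pics/c2.png',cv2.resize(x[:,:,::-1],(800,448),interpolation=2))
E
```

```text
white [605.9 -19.4] [ 22.9 146. ] corners [[552.0, 31.0], [642.0, -84.0], [660.0, -70.0], [570.0, 45.0]]
orange [553.2  43.1] 11
```

View pics/c2.png

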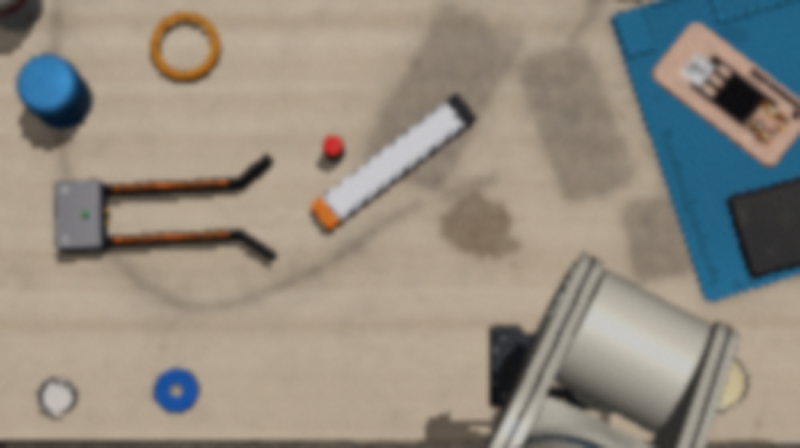

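The bar is centred at (606,-19), pointing 128° from world x, with the black end at (661,-90). The next push is on the far side of the black end, towards the robot.

>>> servo_tool(increments=[[3.7,1.8,0,0,0,0,-1],[7.4,3.6,0,0,0,0,-1],[11.1,5.4,0,0,0,0,-1],[14.8,7.2,0,0,0,0,-1],[18.5,9,0,0,0,0,-1],[22.2,10.8,0,0,0,0,-1],[25.9,12.7,0,0,0,0,-1],[29.4,14.5,0,0,0,0,-1],[29.4,14.5,-4,0,0,0,-1],[29.4,14.5,-8,0,0,0,-1],[29.4,14.5,-11.5,0,0,0,-1],[29.4,14.5,-13.3,0,0,0,-1],[29.4,14.5,-13.3,0,0,0,-1]])

```text
t: 6.03
ee_pos: [686.2, -44.9, 3.2]
orientation: [0.001, -3.133, -0.001]
ft_force: [-0.3, -0.7, 0.0]
width: 0.8
grasp_force: 0.0
```

>>> servo_tool(increments=[[-0.5,-0.4,0,0,0,0,-1],[-1,-0.8,0,0,0,0,-1],[-1.5,-1.2,0,0,0,0,-1],[-2,-1.7,0,0,0,0,-1],[-2.5,-2.2,0,0,0,0,-1],[-3,-2.7,0,0,0,0,-1],[-3.6,-3.2,0,0,0,0,-1],[-4.2,-3.7,0,0,0,0,-1],[-4.8,-4.1,0,0,0,0,-1],[-5.4,-4.4,0,0,0,0,-1],[-6,-4.7,0,0,0,0,-1],[-6.6,-5,0,0,0,0,-1],[-7.2,-5.2,0,0,0,0,-1],[-7.4,-5.3,0,0,0,0,-1],[-7.4,-5.3,0,0,0,0,-1],[-5.5,-5.3,0.5,0,0,0,-1],[-3,-6,4,0,0,0,-1],[0,-10,8,0,0,0,-1],[0,-14,10,0,0,0,-1],[0,-16,11,0,0,0,-1]])

```text
t: 7.7
ee_pos: [691.8, -201.3, 118.2]
orientation: [-0.005, 3.139, -0.001]
ft_force: [-0.1, 0.9, 0.7]
width: 0.3
grasp_force: 0.0
```

```bash
python3 - <<'E'
from h import *
d=shot('top','t3');bar(d);x=d['image'][130:270,180:430];cv2.imwrite('pics/c3.png',cv2.resize(x[:,:,::-1],(800,448),interpolation=2))
E
```

```text
white [454.  106.8] [65.4 48.6] corners [[423.0, 81.0], [470.0, 69.0], [485.0, 133.0], [438.0, 144.0]]
orange [572.4  43.9] 9
```

View pics/c3.png

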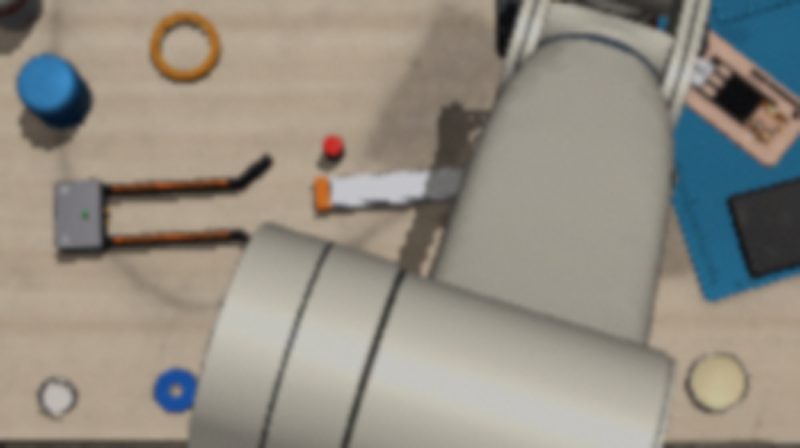

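The bar now points about 95°, with its orange end at about (573,50) and black end at about (589,-130). The bay line needs it 15–25 mm closer to the robot. I'll open the fingers and set both on the far side, in line with the bay, to push it square.

>>> servo_tool(increments=[[-0.5,3,0,0,0,2,1],[-1.5,6,0,0,0,2,1],[-2.5,9,0,0,0,2,1],[-4,12,-1,0,0,2,1],[-5.4,15.5,-2,0,0,2,1],[-5.4,15.7,-5,0,0,2,1],[-5.4,15.7,-8,0,0,2,1],[-5.4,15.7,-10.5,0,0,2,1],[-5.4,15.7,-10.7,0,0,2,1],[-5.4,15.7,-10.7,0,0,2,1],[-5.4,15.7,-10.7,0,0,2,1]])

```text
t: 8.67
ee_pos: [636.4, -44.3, 10.0]
orientation: [-0.055, 3.14, -0.0]
ft_force: [0.9, -0.1, -0.5]
width: 70.5
grasp_force: 0.0
```

>>> servo_tool(increments=[[-0.5,0,0,0,0,0,1],[-1,0,0,0,0,0,1],[-1.5,0,0,0,0,0,1],[-2,0,0,0,0,0,1],[-2.5,0,0,0,0,0,1],[-3,0,0,0,0,0,1],[-3.5,0,0,0,0,0,1],[-4,0,0,0,0,0,1],[-4.5,0,0,0,0,0,1],[-4.8,0,0,0,0,0,1],[-5,0,0,0,0,0,1],[-5,0,0,0,0,0,1]])

```text
t: 9.67
ee_pos: [585.1, -44.1, 9.2]
orientation: [0.055, -3.14, -0.0]
ft_force: [0.4, 0.8, -1.0]
width: 87.5
grasp_force: 0.0
```

>>> servo_tool(increments=[[1.5,0,0,0,0,0,1],[3,-2,3,0,0,0,1],[3,-5,6,0,0,0,-1],[3,-9,8,0,0,0,-1],[0,-13,9,0,0,0,-1],[-2,-17,9,0,0,0,-1],[-3,-21,9,0,0,0,-1],[-3,-25,9,0,0,0,-1],[-3,-25,9,0,0,0,-1]])

```text
t: 10.42
ee_pos: [554.6, -299.1, 99.6]
orientation: [-0.05, 3.141, -0.002]
ft_force: [-0.0, -0.5, 1.5]
width: 44.7
grasp_force: 0.0
```

```bash
python3 - <<'E'
from h import *
d=shot('top','t4');bar(d);x=d['image'][130:270,180:430];cv2.imwrite('pics/c4.png',cv2.resize(x[:,:,::-1],(800,448),interpolation=2))
E
```

```text
white [557.7 -36.4] [ 21.5 141.5] corners [[544.0, 34.0], [549.0, -108.0], [571.0, -107.0], [566.0, 35.0]]
orange [559.   48.5] 7
```

View pics/c4.png

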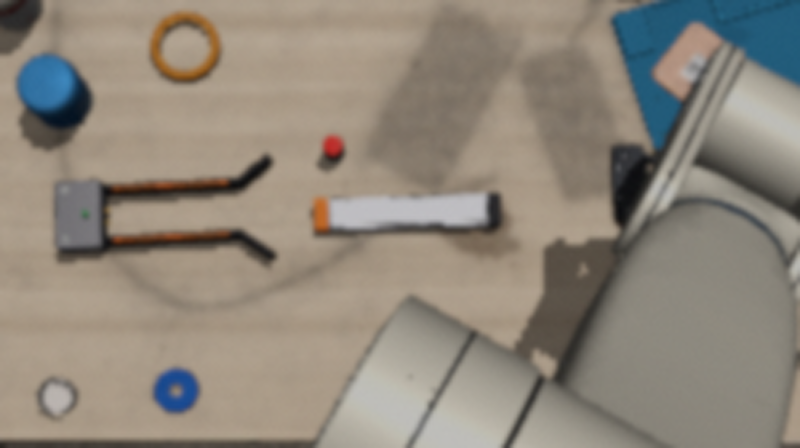

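The bar is in line with the bay to about 3 mm, with its black end at about (562,-130). I'll lower the shut fingers behind the black end and push along the bay axis.

>>> servo_tool(increments=[[0.7,4,-1,0,0,0,-1],[0.7,8,-2,0,0,0,-1],[0.7,12,-4,0,0,0,-1],[0.7,12.5,-7,0,0,0,-1],[0.7,12.5,-9,0,0,0,-1],[0.7,12.5,-9,0,0,0,-1],[0.7,12.5,-9,0,0,0,-1]])

```text
t: 11.05
ee_pos: [561.9, -167.9, 8.3]
orientation: [0.057, -3.138, -0.002]
ft_force: [0.0, -0.9, 0.4]
width: 0.3
grasp_force: 0.0
```

>>> servo_tool(increments=[[0,0.7,0,0,0,0,-1],[0,1.4,0,0,0,0,-1],[0,2.1,0,0,0,0,-1],[-0.1,2.8,0,0,0,0,-1],[-0.1,3.5,0,0,0,0,-1],[-0.1,4.2,0,0,0,0,-1],[-0.2,4.9,0,0,0,0,-1],[-0.2,5.6,0,0,0,0,-1],[-0.2,6.3,0,0,0,0,-1],[-0.2,7,0,0,0,0,-1],[-0.3,7.7,0,0,0,0,-1],[-0.3,8.4,0,0,0,0,-1],[-0.3,9.1,0,0,0,0,-1],[-0.3,9.8,0,0,0,0,-1],[-0.4,10.5,0,0,0,0,-1],[-0.4,11.2,0,0,0,0,-1],[-0.4,11.9,0,0,0,0,-1],[-0.4,12.3,0,0,0,0,-1]])

```text
t: 12.55
ee_pos: [558.6, -45.2, 9.2]
orientation: [0.056, -3.141, -0.0]
ft_force: [-0.0, -0.8, -0.4]
width: 0.4
grasp_force: 0.5
```

```bash
python3 - <<'E'
from h import *
d=shot('top','t5');bar(d);x=d['image'][130:270,180:430];cv2.imwrite('pics/c5.png',cv2.resize(x[:,:,::-1],(800,448),interpolation=2))
E
```

```text
white [626.6 -42.6] [93.3 32.6] corners [[605.0, -87.0], [638.0, -91.0], [648.0, 2.0], [615.0, 6.0]]
orange [624.4  41.4] 1
```

View pics/c5.png

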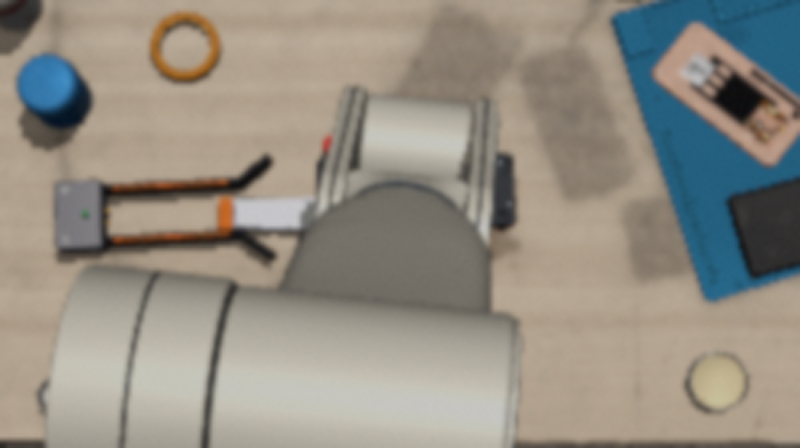

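The orange end (crop 218–233, 215) is inside the bay mouth and straight. About 105 mm remain to the back face at column 105. I'll push on, slowing near the end.

>>> servo_tool(increments=[[0,0.7,0,0,0,0,-1],[-0.1,1.4,0,0,0,0,-1],[-0.1,2.1,0,0,0,0,-1],[-0.1,2.8,0,0,0,0,-1],[-0.1,3.5,0,0,0,0,-1],[-0.1,4.2,0,0,0,0,-1],[-0.2,4.9,0,0,0,0,-1],[-0.2,5.6,0,0,0,0,-1],[-0.2,6.3,0,0,0,0,-1],[-0.2,7,0,0,0,0,-1],[-0.3,7.6,0,0,0,0,-1],[-0.3,8.1,0,0,0,0,-1],[-0.3,8.5,0,0,0,0,-1],[-0.3,8.9,0,0,0,0,-1],[-0.3,9.2,0,0,0,0,-1],[-0.3,9.4,0,0,0,0,-1]])

```text
t: 13.93
ee_pos: [555.8, 48.1, 9.3]
orientation: [-0.056, 3.141, -0.0]
ft_force: [-0.3, -1.1, 0.0]
width: 0.4
grasp_force: 0.5
```

>>> servo_tool(increments=[[0,0.2,0,0,0,0,-1],[0,0.4,0,0,0,0,-1],[0,0.6,0,0,0,0,-1]])

```text
t: 14.18
ee_pos: [555.8, 53.8, 9.3]
orientation: [-0.055, 3.141, -0.0]
ft_force: [0.8, -1.4, 0.3]
width: 0.4
grasp_force: 0.5
```

>>> servo_tool(increments=[[0,0.15,0,0,0,0,-1],[0,0.3,0,0,0,0,-1],[0,0.4,0,0,0,0,-1]])

```text
t: 14.43
ee_pos: [555.8, 57.9, 9.3]
orientation: [-0.055, 3.141, -0.0]
ft_force: [0.4, -0.6, 0.7]
width: 0.2
grasp_force: 0.5
```

>>> servo_tool(increments=[[0,0.1,0,0,0,0,-1],[0,0.2,0,0,0,0,-1],[0,0.3,0,0,0,0,-1]])

```text
t: 14.68
ee_pos: [555.8, 60.9, 9.3]
orientation: [-0.055, 3.141, -0.0]
ft_force: [1.1, -0.6, 0.7]
width: 0.2
grasp_force: 0.5
```

No stop felt yet, so I continue in small steps.

>>> servo_tool(increments=[[0,0.1,0,0,0,0,-1],[0,0.2,0,0,0,0,-1],[0,0.2,0,0,0,0,-1]])

```text
t: 14.93
ee_pos: [555.8, 63.0, 9.3]
orientation: [-0.056, 3.141, 0.0]
ft_force: [0.8, -0.5, 0.5]
width: 0.5
grasp_force: 0.2
```

>>> servo_tool(increments=[[0,0.1,0,0,0,0,-1],[0,0.2,0,0,0,0,-1],[0,0.2,0,0,0,0,-1]])

```text
t: 15.18
ee_pos: [555.9, 63.9, 9.3]
orientation: [-0.056, 3.141, -0.002]
ft_force: [1.2, -7.9, -0.4]
width: 0.5
grasp_force: 3.9
```

>>> servo_tool(increments=[[0,0.1,0,0,0,0,-1],[0,0.2,0,0,0,0,-1],[0,0.2,0,0,0,0,-1]])

```text
t: 15.43
ee_pos: [556.2, 64.2, 9.3]
orientation: [-0.057, 3.141, -0.005]
ft_force: [2.2, -18.8, 0.4]
width: 0.1
grasp_force: 9.5
```

The push force rose to 19 N at the expected depth, so the bar has stopped. I'll back straight off, clear the view and check.

>>> servo_tool(increments=[[0,-0.5,0,0,0,0,-1],[0.1,-2,0,0,0,0,-1],[0.1,-4,3,0,0,0,-1],[0.1,-8,6,0,0,0,-1],[-1,-12,9,0,0,0,-1],[-3,-16,10,0,0,0,-1],[-6,-20,11,0,0,0,-1],[-9,-23,12,0,0,0,-1],[-10,-26,12,0,0,0,-1],[-10,-26,12,0,0,0,-1],[-10,-26,12,0,0,0,-1]])

```text
t: 16.35
ee_pos: [454.2, -195.8, 130.0]
orientation: [-0.049, 3.141, -0.001]
ft_force: [1.0, 0.8, -0.0]
width: 0.7
grasp_force: 0.0
```

```bash
python3 - <<'E'
from h import *
d=shot('top','t6');bar(d);x=d['image'][140:240,180:330];cv2.imwrite('pics/c6.png',cv2.resize(x[:,:,::-1],(795,530),interpolation=2))
E
```

```text
white [552.7 153.7] [ 21.7 123. ] corners [[542.0, 215.0], [542.0, 92.0], [564.0, 92.0], [563.0, 215.0]]
orange [621.6  37.9] 9
```

View pics/c6.png

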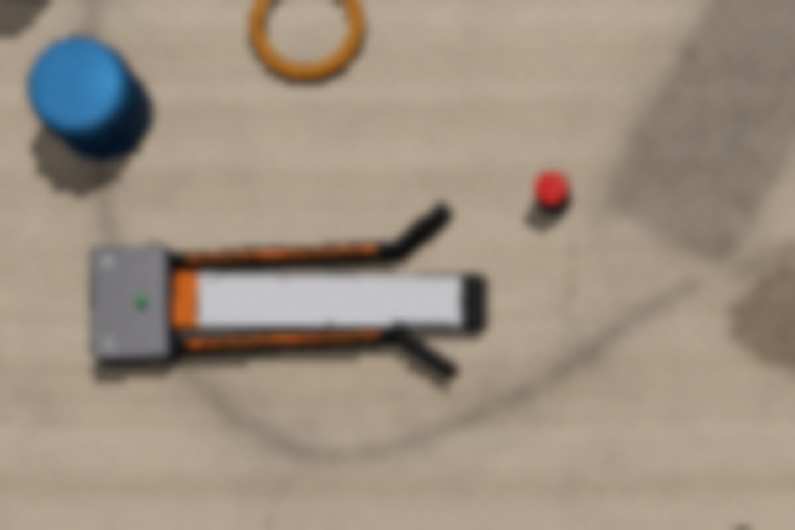

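The orange end (col 172, row 299) sits flush against the grey back block. The bar is within about 0.05 rad of the bay line and the robot is clear, so I'm handing in.

```bash
python3 -c "
from workcell import ctrl
print(ctrl.close_job())"
```

```text
the job is handed in; nothing more can be done
None
```

I handed the job in at about 16 s: the last picture shows the light bar's orange end against the back of the bay, in line to about 0.05 rad, with no bystander touched; the judge returned no verdict.

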